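# Load the battery packs and the board tray at the radio test station

## Task

Get the test station ready: set the two wide battery packs in the wide roller lane and the slim one in the narrow lane, each upright and lengthwise at the raised end, and let it go so that it rolls down by itself to the stop or the pack ahead, without dropping it from a height. Also slide the tray, with its circuit board on it, fully home into the slot of the dock. Leave everything else on the bench where it is.

Things in the scene. Friction and masses are not known exactly. Their poses are not given: they have to be found in the camera images.
- pack_a: a closed sealed battery pack, an upright box 90 mm long (its x), 62 mm wide (its y), 80 mm high, dark olive plastic with a black band; origin at the centre of its underside, z up. Same either way round. One of the two wide packs (about 0.55 kg); alike with pack_b.
- pack_b: a closed sealed battery pack, an upright box 90 mm long (its x), 62 mm wide (its y), 80 mm high, dark olive plastic with a black band; origin at the centre of its underside, z up. Same either way round. One of the two wide packs (about 0.55 kg); alike with pack_a.
- pack_slim: a closed sealed battery pack, an upright box 90 mm long (its x), 40 mm wide (its y), 80 mm high, dark olive plastic with a black band; origin at the centre of its underside, z up. Same either way round. The one slim pack (about 0.36 kg).
- lanes: sloped deck of a fixed two-lane roller rack (cream walls, steel rollers), 146 mm wide. Origin on the roller tops near the raised end, midway across. x points downhill along the lanes, y across, z square to the deck: the frame is tilted 0.209 rad (12 degrees) with it. Lanes run from x = -80 mm (raised open end, nearest the robot) to the stop's face at x = 270 mm. Walls and divider stand 22 mm, the stop 50 mm, above the rollers
- wide_top (a point): point on the roller tops in the middle of the wide lane, near its raised end, at x = 0, y = +29 mm of the lanes frame: a good place for the underside centre of a pack being set in. The wide lane is 76 mm clear between walls. A pack lies with its 90 mm length along the lane, underside flat on the rollers; let go, it rolls down by itself within about 2 s
- narrow_top (a point): point on the roller tops in the middle of the narrow lane, near its raised end, at x = 0, y = -41 mm of the lanes frame. The narrow lane is 52 mm clear between walls; a 6 mm divider parts it from the wide lane
- tray: loose shallow aluminium tray holding a circuit board, about 0.3 kg, lying on the bench before the dock: pan 150 mm (x) by 110 mm (y), floor 4 mm thick, rim 12 mm high; origin at the centre of the pan's underside, x pointing to the end that enters the dock
- tray_fin (a point): centre of the tray's handle, 28 mm above the bench and 97 mm behind the tray's origin (x = -97 mm, y = 0 of the tray): an upright black fin, 36 mm long along the tray's x, 10 mm thick along its y, top 50 mm above the bench, on a 30 mm wide tongue
- board: populated circuit board assembly lying loose in the tray, 100 by 72 mm (x, y), 20 mm high, 0.15 kg; origin at the centre of its underside
- dock: fixed dock with a slot at bench level for the tray. Origin on the bench on the slot's centre line, x points into the slot. Side channels 116 mm apart inside, from x = 80 to 230 mm; lips over the tray's rim (18 to 22 mm high, 102 mm between them), so it must be slid in. Angled cheeks lead in from about x = 50 mm. Behind is a blue-grey housing 60 mm high, its face (x = 230 mm) the end stop
- dock_mouth (a point): middle of the mouth of the slot at bench level, x = 80 mm, y = 0 of the dock. With the tray fully home its front edge is at the end stop, its pan's rear edge flush with this mouth, and its origin at x = 155 mm, y = 0 of the dock
- screwdriver: bystander: black-handled screwdriver 170 mm long lying on the bench, leave alone
- bare_board: bystander: small green circuit board 80 by 38 mm, lying on the bench itself, leave alone
- meter: bystander: black hand-held meter 150 by 75 by 34 mm, lying flat, leave alone
- jar: bystander: small white lidded jar, 54 mm across, 65 mm high, leave alone
- spool: bystander: grey flanged spool, 56 mm across, 40 mm high, leave alone
- bin: bystander: small blue open bin 70 by 50 by 30 mm, leave alone
Things that resemble listed ones, but are neither listed nor needed, are in the scene too. Leave any pink look-alike of the pack_slim alone.

How it is judged (in metres and radians):
At the end, for the whole second after the job is handed in: At rest: one wide pack at the wide lane's stop, the other behind it, the slim one at the narrow lane's stop (9 mm; 15 mm for the second), flat on the rollers (8 mm, 0.08 rad), 12 mm of mid-lane; tray within 8 mm of home, 7 mm of centre, 0.06 rad, the board lying flat in it (((x of pack_a in the frame of lanes between 0.214 and 0.232 m and y of pack_a in the frame of lanes between 0.017 and 0.041 m and z of pack_a in the frame of lanes between -0.008 and 0.008 m and angle between the z axis of each of pack_a, pack_b and the z axis of lanes, either way round below 0.08 rad and linear speed of each of pack_a, pack_b below 0.02 m/s and x of pack_b in the frame of lanes between 0.12 and 0.146 m and y of pack_b in the frame of lanes between 0.017 and 0.041 m and z of pack_b in the frame of lanes between -0.008 and 0.008 m) or (x of pack_b in the frame of lanes between 0.214 and 0.232 m and y of pack_b in the frame of lanes between 0.017 and 0.041 m and z of pack_b in the frame of lanes between -0.008 and 0.008 m and angle between the z axis of each of pack_b, pack_a and the z axis of lanes, either way round below 0.08 rad and linear speed of each of pack_b, pack_a below 0.02 m/s and x of pack_a in the frame of lanes between 0.12 and 0.146 m and y of pack_a in the frame of lanes between 0.017 and 0.041 m and z of pack_a in the frame of lanes between -0.008 and 0.008 m)) and x of pack_slim in the frame of lanes between 0.214 and 0.232 m and y of pack_slim in the frame of lanes between -0.053 and -0.029 m and z of pack_slim in the frame of lanes between -0.008 and 0.008 m and angle between the z axis of pack_slim and the z axis of lanes, either way round below 0.08 rad and linear speed of each of pack_slim, tray below 0.02 m/s and x of tray in the frame of dock between 0.147 and 0.165 m and y of tray in the frame of dock between -0.007 and 0.007 m and angle between the x axis of tray and the x axis of dock, either way round below 0.06 rad and height (world z) of tray below 0.006 m and x of board in the frame of tray between -0.03 and 0.03 m and y of board in the frame of tray between -0.02 and 0.02 m and z of board in the frame of tray between 0 and 0.009 m and angle between board's own z axis and vertical below 0.1 rad); the robot touches nothing.
It fails at once if a pack is let fall from a height (faster than 1.3 m/s out of the hand) ((linear speed of pack_a above 1.3 m/s and contact force between the fingers and pack_a below 0.2 N) or (linear speed of pack_b above 1.3 m/s and contact force between the fingers and pack_b below 0.2 N) or (linear speed of pack_slim above 1.3 m/s and contact force between the fingers and pack_slim below 0.2 N)).
It fails at once if the fingers carry or push a pack in the lower half of a lane (its centre within 165 mm of the stop) instead of letting it roll ((contact force between the fingers and pack_a above 1 N and x of pack_a in the frame of lanes between 0.105 and 0.29 m and y of pack_a in the frame of lanes between -0.07 and 0.07 m and z of pack_a in the frame of lanes between -0.02 and 0.03 m) or (contact force between the fingers and pack_b above 1 N and x of pack_b in the frame of lanes between 0.105 and 0.29 m and y of pack_b in the frame of lanes between -0.07 and 0.07 m and z of pack_b in the frame of lanes between -0.02 and 0.03 m) or (contact force between the fingers and pack_slim above 1 N and x of pack_slim in the frame of lanes between 0.105 and 0.29 m and y of pack_slim in the frame of lanes between -0.07 and 0.07 m and z of pack_slim in the frame of lanes between -0.02 and 0.03 m)).
It fails at once if one of the other things on the bench is moved more than 30 mm or the jar is knocked over (distance of any of screwdriver, bare_board, meter, jar, spool, bin from where it was at the start of the episode above 0.03 m or angle between jar's own z axis and vertical above 0.5 rad).
It also fails if it takes over 72 s, if anything falls off the work surface, if the arm or the gripper's body presses on something with over 40 N, if the wrist force passes 120 N, or if a joint passes its speed limit or range.

## Robot

A 6-joint arm with a two-finger parallel gripper is mounted at the origin on the work surface. World frame = base frame: x ahead of the robot, y to its left, z up, the work surface at z = 0. Lengths are in m, angles in degrees, forces in N, time in s.
With the tool pointing down it reaches from about 0.375 to 0.75 m from the base axis. Payload 9 kg.
Tool frame: the origin (TCP) lies where the fingers leave the gripper's body, on its centre line; the fingertips stand 73 mm ahead of it and the grasp point (between the pads) lies 54 mm ahead of it (robot.tip_reach is the distance from the TCP to the fingertips, in m); z points along the fingers, y is the direction in which the jaws open and shut (so a half turn about z gives the same grasp; the last joint's range is limited). The gripper opens to 85 mm and grips with 20 to 120 N. Pads are 22 mm wide; open, the fingers measure 114 mm over their backs; the gripper's body (76 mm by 85 mm) begins 54 mm behind the grasp point. The pads swing forward as they close: fully open they stand 13 mm farther back than shut.
Start: joints at [61.037, 5.964, 5.575, 89.605, 0, 77.527], TCP at [0.17, 0.575, 0.304] pointing down, gripper open.
Joint ranges: [-171.21, 171.21], [-48.23, 106.86], [-62.78, 66.21], [-105.2, 120.99], [-86.42, 89.51], [-180, 180]. Speed limits (degrees/s): [127.2, 127.2, 147.25, 180, 180, 180].

## Interface

Orientations are given as [roll, pitch, yaw] about the fixed x, y, z axes, in that order (R = Rz(yaw) Ry(pitch) Rx(roll)).
In Python, from plant import robot gives the robot as it stands. Calls block until the motion is done:
- robot.move_pose(position, orientation): joint-space move of the TCP to a pose.
- robot.line_to(position, vel=0.15, rotation=None, guard=None): straight line of the TCP; rotation=None keeps the orientation; vel is the mean speed in m/s. With guard (N) it stops when the force on the tool has changed by that much, and returns True; else False.
- robot.goto_joints(angles): joint-space move.
- robot.set_gripper(opening): finger opening in m; the grip force is fixed at half the most; returns when the fingers have stopped.
- robot.pause(seconds).
- robot.ik(position, orientation): joint angles nearest the present ones, or None.
- robot.observe(): the state.
- robot.grab_frame(name): name is "scene" or "top"; returns the picture (480x640x3 uint8, blue, green, red); there is no depth.
- robot.get_calibration(name): a dict with "vertical_fov" (degrees; the focal length in pixels is half the picture's height over the tangent of half this angle, whatever the lens; pixels are square), "cx", "cy" (the principal point, pixels), "rvec" (rotation vector, rad) and "tvec" (3), from world to camera coordinates, as OpenCV has them. Camera axes: x right, y down, z forward; pixel columns grow to the right and rows downward; lengths in m; the calibration is good to about 2 mm. A picture is of the moment at which its call begins. get_calibration takes no time and is no camera call.
A pose or a line that the arm cannot do raises robot.IKError and nothing moves.
- robot.job_done(): hands the job in, once; it reports no verdict.
The state is a dict: "time": time; "q": joint angles; "qvel": joint speeds; "joint_torque": joint torques, N m; "tool_pos": TCP position; "tcp_rot": TCP orientation; "ft_force": force on the tool from outside, world axes, zero at the start; "torque": the same for the moment, N m; "gripper_width": finger opening in m.
Only numpy, scipy, OpenCV 4.12 (cv2) and the standard library are available. Lean on these libraries where they do the work, as an engineer would, in place of code of your own. Each camera call takes 0.05 s, during which the arm holds its last target.

## Working session

There is one attempt and no reset: what is moved stays moved. The work goes in short steps, each a Python script; the robot and the scene stay as the last script left them, time stands still between calls to the robot, and variables do not carry over. Pictures are saved under pics/ and viewed, and the job is handed in when it is done.

```bash
mkdir -p pics; ls; python3 - <<'E'
from plant import robot
import cv2
for n in("scene","top"):
    cv2.imwrite(f"pics/{n}0.png",robot.grab_frame(n)); print(n,robot.get_calibration(n))
print(robot.observe())
E
```

```text
pics
scene {'vertical_fov': 55.44546296421787, 'cx': 322.74264539268603, 'cy': 239.86286248847898, 'rvec': array([ 2.40726651,  1.03259516, -0.30236305]), 'tvec': array([-0.37502995, -0.31717796,  1.32047639])}
top {'vertical_fov': 42.94225368580444, 'cx': 308.2056964602559, 'cy': 253.45552497024076, 'rvec': array([ 2.1221645 , -2.13755841,  0.19196657]), 'tvec': array([-0.02489895,  0.58129374,  1.40037574])}
{'time': 0.1, 'q': array([ 6.10370620e+01,  5.99513111e+00,  5.53349723e+00,  8.96069076e+01,
       -5.51431513e-04,  7.75262047e+01]), 'qvel': array([ 0.01496794, -0.12282488,  0.09127817, -0.02751669,  0.05556983,
       -0.13350963]), 'joint_torque': array([ 6.67955479e-03, -5.58204424e+01,  5.04721749e+01,  1.30479760e-02,
       -2.29116840e-04,  1.61103856e-05]), 'tool_pos': array([0.17019063, 0.57513017, 0.30321977]), 'tcp_rot': array([-1.79932957e+02, -1.42660623e-02,  1.63510849e+02]), 'ft_force': array([-0.06092081,  0.14444844,  0.12862895]), 'torque': array([-0.0099976 ,  0.05672177,  0.03600073]), 'gripper_width': 0.08542670195116542}
```

View pics/scene0.png

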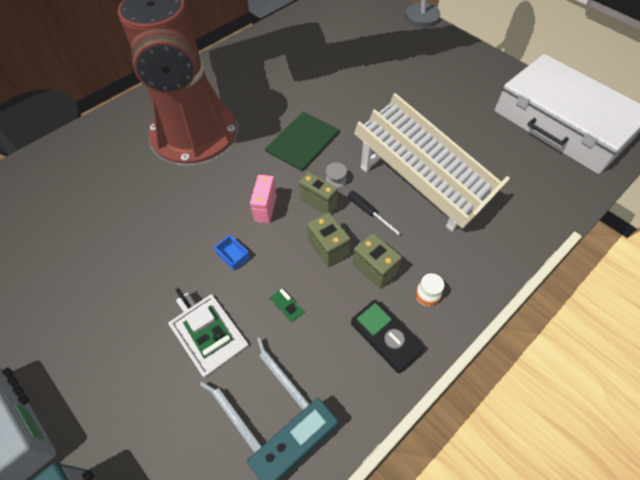

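View pics/top0.png

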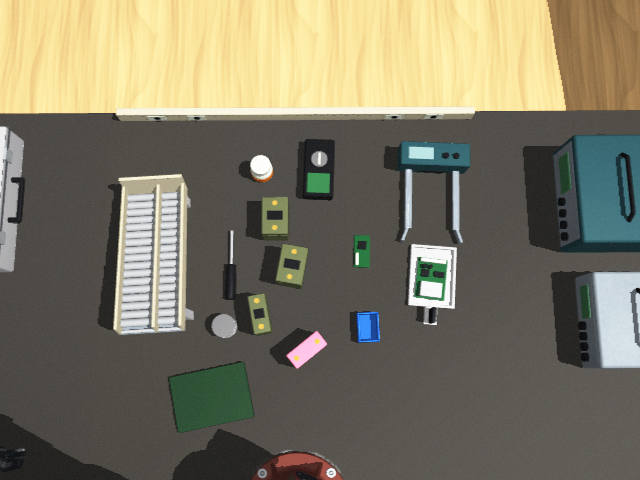

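```bash
cat > h.py <<'E'
import numpy as np, cv2
from plant import robot
def cam(n):
    c=robot.get_calibration(n); f=240/np.tan(np.radians(c["vertical_fov"]/2))
    K=np.array([[f,0,c["cx"]],[0,f,c["cy"]],[0,0,1]]); R=cv2.Rodrigues(c["rvec"])[0]
    return K,R,c["tvec"]
def proj(n,P):
    c=robot.get_calibration(n);K,R,t=cam(n)
    return cv2.projectPoints(np.array(P,float).reshape(-1,3),c["rvec"],t,K,None)[0].reshape(-1,2)
def w(n,uv,z=0):
    K,R,t=cam(n); d=R.T@np.linalg.solve(K,[uv[0],uv[1],1.]); o=-R.T@t
    return o+d*(z-o[2])/d[2]
E
python3 - <<'E'
from h import *
for n in("scene","top"):
    K,R,t=cam(n);print(n,K[0,0],-R.T@t)
print(proj("top",[[0,0,0],[.5,0,0]]),proj("scene",[[0,0,0],[.5,0,0]]))
a=cv2.imread("pics/top0.png");b=cv2.imread("pics/scene0.png")
def crop(im,x,y,wd,h,s,f): cv2.imwrite("pics/"+f,cv2.resize(im[y:y+h,x:x+wd],None,fx=s,fy=s,interpolation=cv2.INTER_CUBIC))
crop(a,100,160,240,220,3.3,"c_top1.png".replace("1","1"));crop(a,340,130,150,210,2.8,"c_top2.png")
crop(b,240,90,280,210,2.8,"c_sc1.png");crop(b,150,270,200,210,2.8,"c_sc2.png")
E
```

```text
scene 456.69230783634004 [ 0.96232662 -0.38600854  0.9538512 ]
top 610.1770411975377 [ 0.32515953 -0.02443275  1.48096216]
[[297.35663159 506.73904441]
 [296.48227615 289.99465109]] [[193.03696286 130.16553317]
 [310.12473282 235.94204975]]
```

```bash
python3 -c "
import cv2
for f in ('c_top1','c_top2','c_sc1','c_sc2'): print(cv2.imread('pics/%s.png'%f).shape)"
```

```text
(726, 792, 3)
(588, 420, 3)
(588, 784, 3)
(588, 560, 3)
```

View pics/c_top1.png

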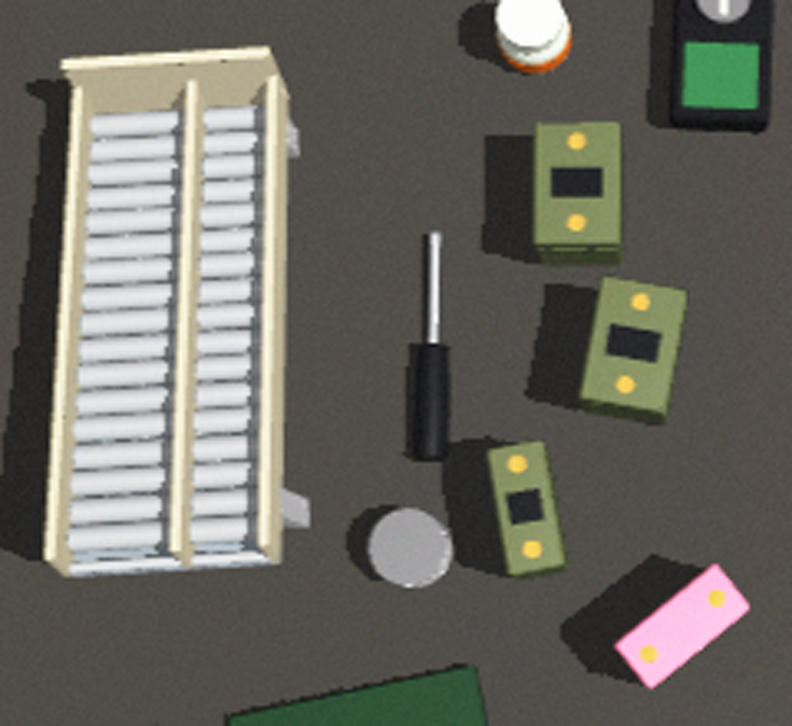

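View pics/c_top2.png

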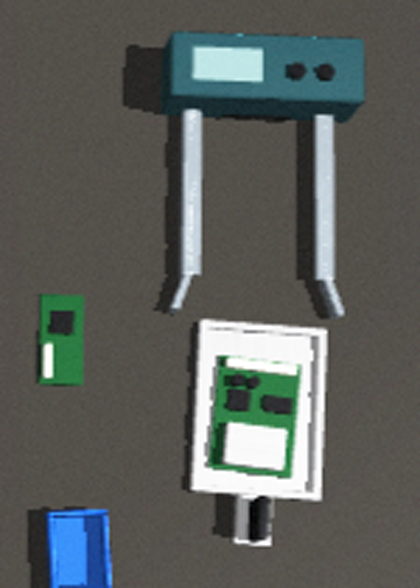

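View pics/c_sc1.png

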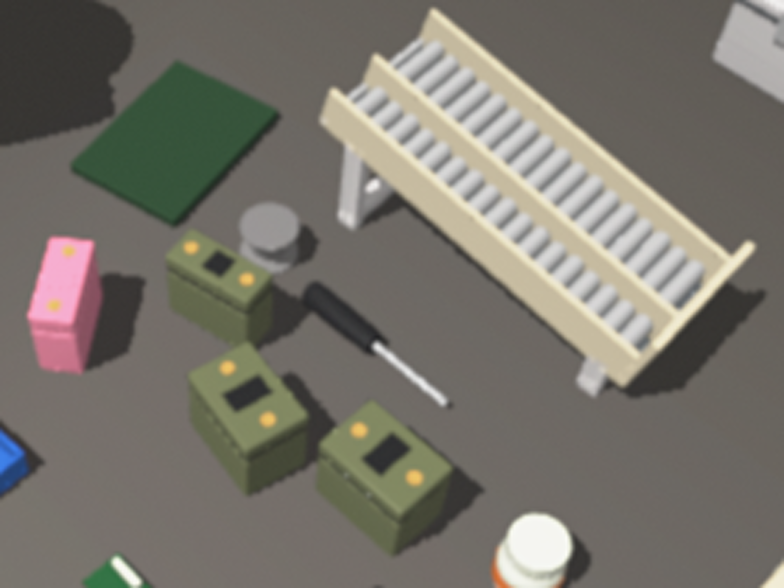

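View pics/c_sc2.png

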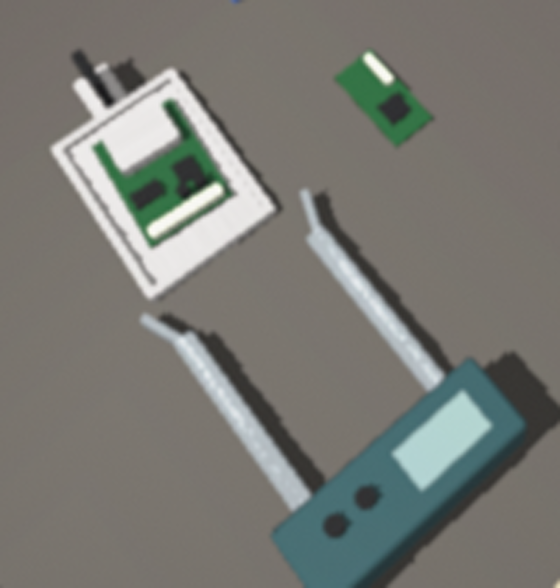

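```bash
python3 - <<'E'
import cv2
a=cv2.imread("pics/top0.png");b=cv2.imread("pics/scene0.png")
def crop(im,x,y,wd,h,s,f): cv2.imwrite("pics/"+f,cv2.resize(im[y:y+h,x:x+wd],None,fx=s,fy=s,interpolation=cv2.INTER_CUBIC))
crop(a,108,310,100,40,8,"d1.png");crop(a,108,170,100,40,8,"d2.png")
crop(b,345,85,100,60,8,"d3.png");crop(b,440,160,80,75,8,"d4.png")
E
```

```text
(no output)
```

View pics/d1.png

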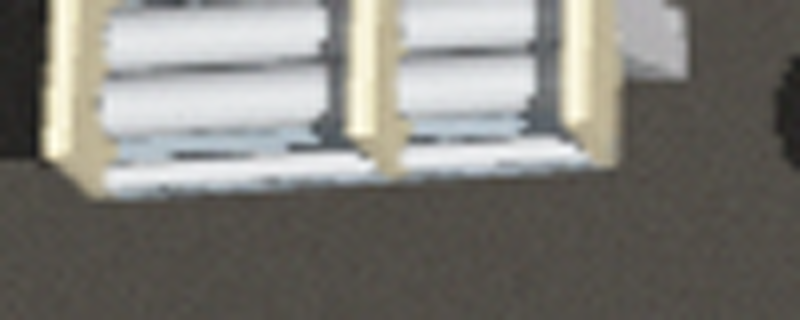

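View pics/d2.png

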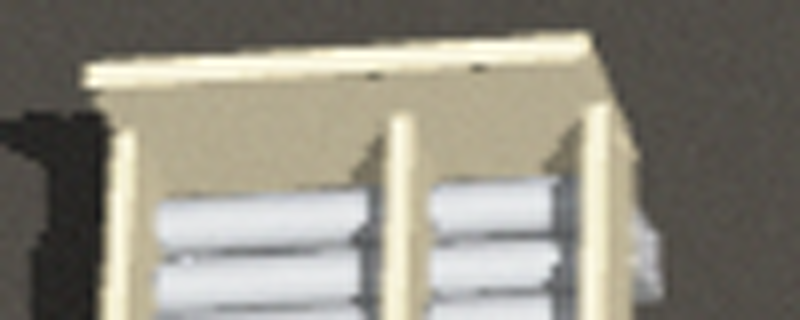

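View pics/d3.png

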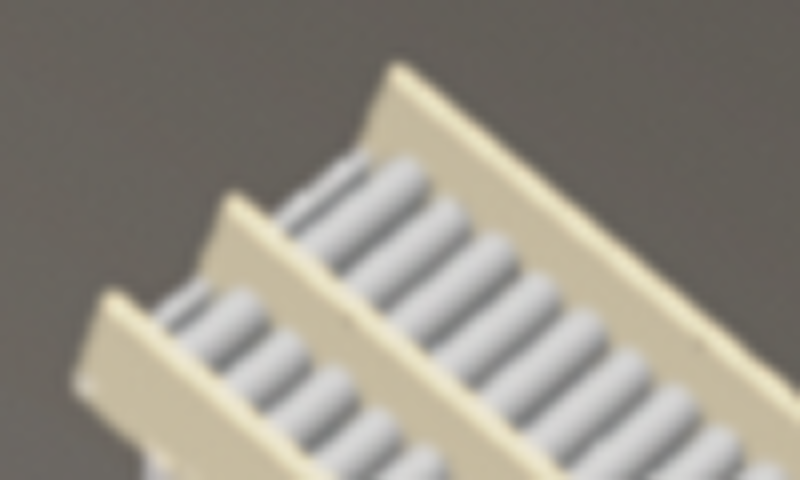

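View pics/d4.png

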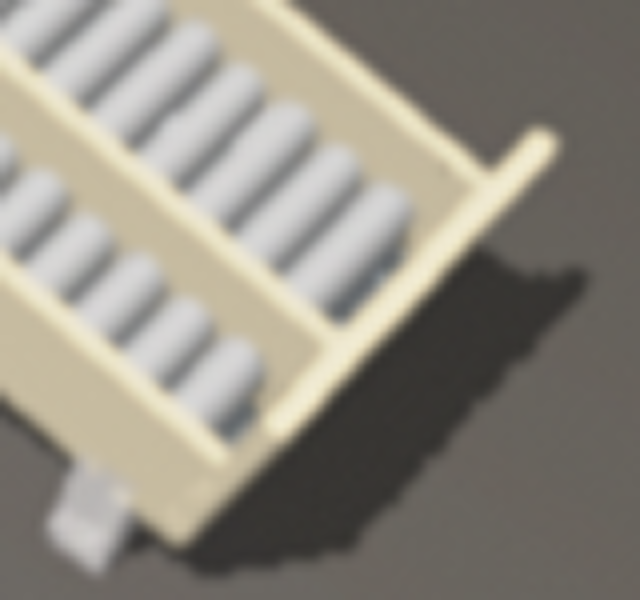

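```bash
cat > fit.py <<'E'
from h import *
from scipy.optimize import least_squares
from scipy.spatial.transform import Rotation as Ro
def px(pts,off,s): return [((x+.5)/s-.5+off[0],(y+.5)/s-.5+off[1]) for x,y in pts]
def fit(obs,tilt,x0,free):
    # obs list (cam, P, uv); params x,y,z,yaw
    def pose(p):
        q=np.array(x0,float); q[free]=p
        return Ro.from_euler('ZY',[q[3],tilt]).as_matrix(),q[:3],q
    def res(p):
        R,t,_=pose(p); r=[]
        for n in("scene","top"):
            P=np.array([o[1] for o in obs if o[0]==n]); U=np.array([o[2] for o in obs if o[0]==n])
            if len(P): r.append((proj(n,P@R.T+t)-U).ravel())
        return np.concatenate(r)
    s=least_squares(res,np.array(x0,float)[free],loss='soft_l1',x_scale=[.01]*len(free))
    return pose(s.x)[2],res(s.x).round(1).reshape(-1,2)
E
cat > f1.py <<'E'
from fit import *
obs=[]
Y=[.070,-.012,-.070]
L=[(-.08,y,.022) for y in Y]
obs+=[("top",P,u) for P,u in zip(L,px([(58,157),(360,138),(578,123)],(108,310),8))]
obs+=[("top",P,u) for P,u in zip([(.27,y,.022) for y in Y],px([(125,130),(402,115),(600,103)],(108,170),8))]
obs+=[("top",P,u) for P,u in zip([(.27,.073,.05),(.27,-.073,.05)],px([(90,88),(592,55)],(108,170),8))]
obs+=[("scene",P,u) for P,u in zip(L,px([(397,65),(233,195),(112,292)],(345,85),8))]
obs+=[("scene",P,u) for P,u in zip([(.27,.073,.05),(.27,-.073,.05)],px([(537,128),(265,428)],(440,160),8))]
print("lanes",fit(obs,0.2094,[.3,.35,.12,0],[0,1,2,3]))
C=lambda l,wd,z:[(l/2,wd/2,z),(l/2,-wd/2,z),(-l/2,-wd/2,z),(-l/2,wd/2,z)]
T=lambda p:px(p,(100,160),3.3); S=lambda p:px(p,(240,90),2.8)
for nm,wd,t,s in[("p1",.062,[(536,122),(619,123),(621,246),(536,247)],[(453,468),(393,514),(318,462),(372,402)]),
 ("p2",.062,[(603,277),(686,291),(665,412),(580,402)],[(308,413),(247,450),(189,379),(250,343)]),
 ("slim",.040,[(488,450),(542,442),(566,567),(511,577)],[(272,283),(242,307),(166,257),(195,229)])]:
    for use in("both","top","scene"):
        o=[]
        if use!="scene": o+=[("top",P,u) for P,u in zip(C(.09,wd,.08),T(t))]
        if use!="top": o+=[("scene",P,u) for P,u in zip(C(.09,wd,.08),S(s))]
        r=fit(o,0,[.5,.1,0,0],[0,1,3]); print(nm,use,r[0].round(4), r[1].tolist())
T=lambda p:px(p,(340,130),2.8); S=lambda p:px(p,(150,270),2.8)
t=[(199,319),(328,328),(321,501),(189,491)]; s=[(150,299),(281,208),(175,68),(52,150)]
# rim top z=.012 ; order FL,FR,RR,RL  (top: left=+y)
t=[t[0],t[1],t[2],t[3]]; s=[s[1],s[0],s[3],s[2]]
for use in("both","top","scene"):
    o=[]
    if use!="scene": o+=[("top",P,u) for P,u in zip(C(.15,.11,.012),T(t))]
    if use!="top": o+=[("scene",P,u) for P,u in zip(C(.15,.11,.012),S(s))]
    r=fit(o,0,[.5,-.3,0,0],[0,1,3]); print("tray",use,r[0].round(4), r[1].tolist())
E
python3 f1.py
```

```text
lanes (array([0.47852759, 0.32570119, 0.1113428 , 0.05314171]), array([[-0.1,  0.2],
       [-0.1,  0.2],
       [-0.2,  0.1],
       [-0.1, -0.3],
       [-0.6, -1.3],
       [-0. , -0.7],
       [ 0.1, -0.6],
       [-0.4, -0.3],
       [ 0.4,  0.2],
       [ 0.2,  0.1],
       [-0.2,  0.2],
       [-0. , -0.2],
       [-0.3,  0.3]]))
p1 both [ 0.6696  0.0475  0.     -0.0207] [[-0.2, -1.0], [1.6, -0.5], [-0.8, -8.4], [-0.5, -2.8], [0.8, -0.6], [1.8, -0.6], [0.4, -0.7], [-0.2, -1.4]]
p1 top [0.6676 0.0491 0.     0.0043] [[-0.4, 0.5], [0.6, -0.1], [0.2, -0.2], [-0.4, -0.2]]
p1 scene [ 0.6736  0.044   0.     -0.0075] [[0.1, 0.8], [2.2, 1.6], [-0.7, -6.1], [-0.6, -0.8]]
p2 both [ 0.5534  0.0092  0.     -0.1776] [[0.6, -0.4], [-0.4, -0.6], [-1.3, -3.2], [-0.7, -2.5], [-0.2, -1.4], [0.7, -1.2], [0.5, -0.1], [-0.1, -1.6]]
p2 top [ 0.5507  0.0097  0.     -0.1692] [[-0.6, -0.2], [0.4, -0.2], [0.5, 0.9], [-0.2, -0.4]]
p2 scene [ 0.5571  0.0072  0.     -0.1691] [[1.3, 1.0], [0.3, 1.1], [-0.9, -1.6], [-0.4, -1.1]]
slim both [0.4384 0.0831 0.     0.1592] [[0.0, -4.1], [0.8, -2.1], [-1.4, -2.0], [-1.6, -2.0], [0.6, -1.0], [1.4, -1.4], [0.2, -0.6], [-0.5, -0.7]]
slim top [0.4364 0.0842 0.     0.1854] [[-0.3, 0.2], [0.4, -0.7], [0.2, 0.0], [-0.4, 0.4]]
slim scene [0.4451 0.0786 0.     0.0932] [[0.3, -0.4], [0.1, 1.1], [-0.5, -0.4], [0.1, 0.0]]
tray both [ 0.534  -0.3314  0.     -0.0887] [[-1.8, -0.6], [0.1, -0.7], [-0.0, -1.6], [-0.6, -0.9], [0.9, -1.1], [-0.4, -0.7], [-0.3, -1.5], [1.2, -1.6]]
tray top [ 0.531  -0.3304  0.     -0.0868] [[0.5, 0.2], [-0.8, 0.5], [-0.6, -0.3], [0.9, -0.3]]
tray scene [ 0.5365 -0.3318  0.     -0.0838] [[-1.2, 0.2], [0.9, 0.3], [0.4, -0.5], [-0.3, 0.0]]
```

```bash
python3 - <<'E'
from fit import *
a=cv2.imread("pics/top0.png");b=cv2.imread("pics/scene0.png")
for im,pts in((a,[(270,205),(290,258),(262,303),(425,250),(413,297)]),(b,[(372,246),(335,222),(326,178),(385,254),(205,360)])):
    for p in pts: print(p,im[p[1],p[0]])
for n,im,seeds in(("top",a,{"p1":(266,217),"p2":(282,265),"slim":(253,315),"p1b":(284,217)}),("scene",b,{})):
    for k,(x,y) in seeds.items(): print(n,k,im[y,x], im[y:y+1,x-25:x+30].astype(int).sum(2).ravel().tolist())
E
```

```text
(270, 205) [ 94 139 128]
(290, 258) [ 95 141 129]
(262, 303) [101 148 136]
(425, 250) [246 245 245]
(413, 297) [247 247 246]
(372, 246) [ 98 137 129]
(335, 222) [ 99 136 130]
(326, 178) [144 146 149]
(385, 254) [ 97 136 129]
(205, 360) [230 231 234]
top p1 [ 85 125 114] [234, 234, 220, 235, 229, 204, 114, 110, 117, 115, 115, 112, 122, 105, 112, 120, 105, 136, 123, 116, 165, 297, 382, 376, 369, 324, 154, 121, 122, 114, 108, 107, 111, 122, 104, 110, 122, 96, 122, 106, 113, 208, 382, 372, 389, 386, 351, 205, 219, 242, 237, 243, 234, 244, 246]
top p2 [ 95 138 128] [238, 240, 245, 236, 193, 103, 120, 116, 118, 114, 116, 118, 124, 111, 113, 112, 117, 118, 118, 119, 123, 216, 366, 381, 381, 361, 260, 134, 118, 130, 114, 123, 119, 121, 116, 120, 120, 126, 115, 120, 112, 118, 232, 394, 393, 387, 391, 353, 214, 196, 237, 236, 232, 239, 241]
top slim [ 93 133 124] [439, 302, 231, 236, 234, 231, 229, 208, 116, 119, 113, 106, 110, 120, 127, 117, 121, 107, 110, 117, 119, 114, 185, 315, 393, 350, 225, 129, 117, 130, 119, 126, 114, 132, 127, 135, 235, 401, 398, 373, 258, 225, 239, 232, 224, 227, 229, 241, 236, 245, 242, 238, 233, 233, 233]
top p1b [ 95 144 133] [123, 116, 165, 297, 382, 376, 369, 324, 154, 121, 122, 114, 108, 107, 111, 122, 104, 110, 122, 96, 122, 106, 113, 208, 382, 372, 389, 386, 351, 205, 219, 242, 237, 243, 234, 244, 246, 230, 237, 242, 235, 235, 235, 232, 234, 239, 240, 236, 232, 241, 240, 245, 244, 238, 230]
```

```bash
cat > seg.py <<'E'
from fit import *
def quads(im,kind,roi,s=6):
    x,y,wd,h=roi
    g=cv2.resize(im[y:y+h,x:x+wd],None,fx=s,fy=s,interpolation=cv2.INTER_CUBIC).astype(int)
    B,G,R=g[...,0],g[...,1],g[...,2]
    if kind=="olive": m=(G>108)&(G-B>18)
    else: m=(B>160)
    m=m.astype(np.uint8); out=[]
    for c in cv2.findContours(m,cv2.RETR_EXTERNAL,cv2.CHAIN_APPROX_NONE)[0]:
        if cv2.contourArea(c)<200*s*s: continue
        hl=cv2.convexHull(c)
        # min-area enclosing quadrilateral
        for e in np.linspace(.005,.1,60):
            q=cv2.approxPolyDP(hl,e*cv2.arcLength(hl,True),True)
            if len(q)<=4: break
        q=q[:,0].astype(float)
        # refine by fitting lines to hull sides
        pts=c[:,0].astype(float); lines=[]
        for i in range(len(q)):
            A,Bp=q[i],q[(i+1)%len(q)]; L=np.linalg.norm(Bp-A); u=(Bp-A)/L; n=np.array([-u[1],u[0]])
            d=(pts-A)@n; t=(pts-A)@u
            sel=(abs(d)<1.2*s)&(t>.12*L)&(t<.88*L)
            v=cv2.fitLine(pts[sel].astype(np.float32),cv2.DIST_HUBER,0,.01,.01).ravel()
            lines.append(np.cross([*v[2:],1],[*(v[2:]+v[:2]),1]))
        cs=[np.cross(lines[i-1],lines[i]) for i in range(len(q))]
        cs=np.array([k[:2]/k[2] for k in cs])
        out.append((cs+.5)/s-.5+[x,y])
    return out
def C(l,wd,z):return np.array([(l/2,wd/2,z),(l/2,-wd/2,z),(-l/2,-wd/2,z),(-l/2,wd/2,z)])
def solve(obs,l,wd,z,x0,free=[0,1,3]):
    # obs: dict cam->quad ; assign order by projecting rough guess
    o=[]
    for n,q in obs.items():
        R=Ro.from_euler('z',x0[3]).as_matrix(); P=C(l,wd,z); pr=proj(n,P@R.T+np.array(x0[:3]))
        pr=pr-pr.mean(0); qq=q-q.mean(0)
        for Pi,p in zip(P,pr):
            o.append((n,Pi,q[np.argmin(np.linalg.norm(qq-p,axis=1))]))
    return fit(o,0,x0,free)
E
python3 - <<'E'
from seg import *
a=cv2.imread("pics/top0.png");b=cv2.imread("pics/scene0.png")
qt=quads(a,"olive",(235,185,90,160)); qs=quads(b,"olive",(290,165,120,130))
tt=quads(a,"white",(395,235,75,75)); ts=quads(b,"white",(165,290,90,90))
for q in qt+qs+tt+ts: print(q.round(1).tolist())
def near(L,p): 
    L=[q for q in L if len(q)==4]
    return min(L,key=lambda q:np.linalg.norm(q.mean(0)-p))
for nm,x0,wd in(("p1",[.668,.048,0,0],.062),("p2",[.551,.009,0,-.17],.062),("slim",[.437,.083,0,.18],.04)):
    for cs in(("top",),("scene",),("top","scene")):
        o={}
        for n in cs:
            L=qt if n=="top" else qs
            o[n]=near(L,proj(n,[x0[0],x0[1],.08])[0])
        r=solve(o,.09,wd,.08,x0); print(nm,cs,r[0].round(4),abs(r[1]).max(), r[1].mean(0))
for cs in(("top",),("scene",),("top","scene")):
    o={n:near(tt if n=="top" else ts,proj(n,[.533,-.331,.012])[0]) for n in cs}
    r=solve(o,.15,.11,.012,[.533,-.331,0,-.086]); print("tray",cs,r[0].round(4),r[1].tolist())
E
```

```text
[[263.8, 292.9], [270.7, 330.5], [254.1, 333.7], [247.7, 296.2]]
[[282.6, 243.4], [307.8, 247.7], [301.2, 284.4], [275.7, 279.8]]
[[287.4, 196.2], [287.4, 233.1], [261.8, 233.1], [262.2, 197.5]]
[[371.3, 230.7], [401.0, 256.7], [382.8, 273.1], [354.4, 255.6]]
[[328.0, 210.9], [349.5, 238.2], [326.6, 251.1], [305.6, 223.6]]
[[307.8, 170.6], [336.7, 187.5], [326.9, 198.5], [297.7, 181.9]]
[[411.2, 243.7], [456.4, 247.1], [454.1, 308.3], [408.0, 304.6]]
[[185.8, 317.2], [210.3, 292.7], [247.9, 344.2], [214.4, 368.5]]
p1 ('top',) [0.6692 0.0493 0.     0.0037] 1.0 [ 0.    -0.075]
p1 ('scene',) [0.6723 0.0456 0.     0.0219] 7.2 [-0.225 -1.45 ]
p1 ('top', 'scene') [0.6704 0.0481 0.     0.0062] 8.7 [ 0.2    -1.5875]
p2 ('top',) [ 0.5521  0.0093  0.     -0.1838] 0.7 [ 2.50000000e-02 -2.77555756e-17]
p2 ('scene',) [ 0.5552  0.0057  0.     -0.1839] 0.5 [0.0000000e+00 6.9388939e-18]
p2 ('top', 'scene') [ 0.5534  0.0078  0.     -0.1866] 1.6 [ 0.375 -0.8  ]
slim ('top',) [0.4377 0.0847 0.     0.1839] 0.6 [0. 0.]
slim ('scene',) [0.4415 0.0802 0.     0.1747] 0.9 [-1.38777878e-17 -5.00000000e-02]
slim ('top', 'scene') [0.4388 0.0832 0.     0.1731] 2.2 [ 0.3875 -0.9375]
tray ('top',) [ 0.5313 -0.3307  0.     -0.0868] [[0.2, 0.0], [-0.2, 0.1], [-0.2, -0.1], [0.2, -0.0]]
tray ('scene',) [ 0.5447 -0.3127  0.     -0.1372] [[9.5, -1.2], [-2.8, 4.7], [-6.7, 0.4], [12.8, -1.7]]
tray ('top', 'scene') [ 0.5315 -0.3297  0.     -0.0896] [[0.1, -2.2], [-11.2, 5.7], [-17.6, 3.2], [1.3, -0.8], [-0.1, -0.1], [-0.5, 0.1], [-0.7, -0.1], [-0.3, -0.2]]
```

```bash
python3 - <<'E'
import cv2
a=cv2.imread("pics/top0.png");b=cv2.imread("pics/scene0.png")
def crop(im,x,y,wd,h,s,f): cv2.imwrite("pics/"+f,cv2.resize(im[y:y+h,x:x+wd],None,fx=s,fy=s,interpolation=cv2.INTER_CUBIC))
crop(a,395,160,75,95,6,"e1.png");crop(b,195,335,120,120,5,"e2.png")
for y in (180,190,200,210,220): print(y,a[y,398:466].sum(1).tolist())
E
```

```text
180 [243, 207, 115, 127, 110, 121, 175, 343, 554, 612, 626, 619, 624, 553, 300, 243, 239, 237, 238, 244, 241, 239, 240, 242, 247, 236, 238, 240, 245, 242, 234, 245, 242, 243, 233, 240, 244, 230, 241, 249, 228, 244, 245, 232, 243, 243, 234, 207, 111, 121, 122, 110, 117, 119, 303, 560, 611, 624, 622, 625, 568, 299, 243, 242, 249, 231, 243, 238]
190 [231, 205, 119, 109, 111, 122, 160, 398, 622, 622, 627, 619, 620, 556, 310, 234, 244, 234, 242, 230, 239, 237, 245, 241, 251, 249, 250, 237, 241, 241, 247, 244, 249, 242, 234, 238, 245, 234, 242, 240, 245, 249, 235, 242, 225, 231, 240, 208, 120, 115, 113, 114, 125, 122, 296, 553, 621, 623, 622, 625, 582, 385, 238, 244, 248, 236, 237, 248]
200 [208, 121, 107, 123, 120, 135, 182, 398, 630, 652, 676, 632, 636, 560, 253, 243, 238, 231, 244, 235, 233, 242, 246, 228, 246, 243, 243, 246, 242, 234, 238, 229, 234, 235, 233, 235, 232, 235, 247, 233, 240, 238, 243, 233, 249, 242, 240, 207, 113, 125, 113, 122, 114, 120, 292, 573, 629, 633, 631, 639, 580, 390, 225, 235, 245, 241, 236, 232]
210 [196, 120, 110, 111, 115, 132, 196, 402, 634, 652, 682, 634, 631, 565, 241, 231, 238, 226, 246, 232, 235, 233, 236, 243, 240, 245, 236, 239, 241, 236, 238, 239, 240, 242, 243, 232, 255, 242, 236, 236, 240, 242, 245, 226, 226, 247, 239, 218, 115, 112, 120, 115, 109, 119, 254, 511, 638, 643, 640, 645, 594, 394, 243, 243, 251, 244, 241, 234]
220 [207, 119, 108, 114, 114, 135, 222, 448, 628, 641, 635, 636, 637, 553, 238, 236, 240, 240, 235, 237, 236, 230, 226, 236, 242, 237, 235, 236, 237, 247, 243, 241, 246, 249, 238, 237, 242, 239, 235, 234, 238, 229, 246, 239, 236, 242, 234, 207, 118, 129, 107, 130, 129, 114, 243, 512, 642, 635, 631, 631, 590, 396, 238, 234, 239, 245, 230, 242]
```

View pics/e1.png

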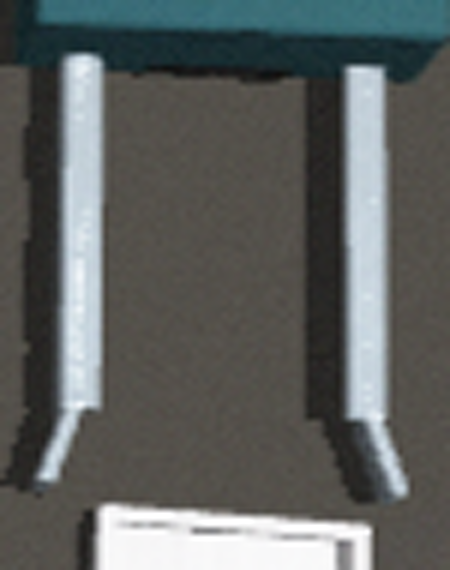

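View pics/e2.png

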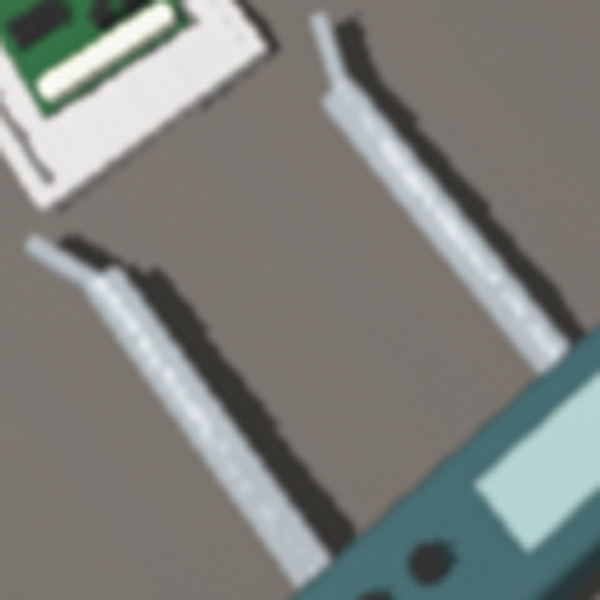

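```bash
python3 - <<'E'
from fit import *
o=[]
for h,z in((.0492,.022),(.051,.022)):
  P=[(.08,h,z),(.08,-h,z),(.23,h,z),(.23,-h,z)]
  U=px([(101,408),(345,419),(103,57),(346,68)],(395,160),6)
  U=[(411.4,U[0][1]),(452.7,U[1][1]),(411.6,U[2][1]),(452.3,U[3][1])]
  r=fit([("top",p,u) for p,u in zip(P,U)],0,[.5,-.33,0,0],[0,1,3]); print(r)
  q=r[0]; c,s=np.cos(q[3]),np.sin(q[3]); print("home",q[0]+.155*c,q[1]+.155*s)
# housing front bottom edge? scene
P=[(.08,-.051,.022),(.08,.051,.022)]
r=fit([("scene",p,u) for p,u in zip(P,px([(118,268),(328,103)],(195,335),5))],0,[.5,-.33,0,0],[0,1,3]); print(r)
E
```

```text
(array([ 0.56605839, -0.32873347,  0.        , -0.04642334]), array([[ 0.4,  0.3],
       [-0.7,  0. ],
       [ 0.8,  0. ],
       [-0.4, -0.3]]))
home 0.7208913962030422 -0.3359265084253667
(array([ 0.56605916, -0.32893274,  0.        , -0.04502663]), array([[-0.3,  0.3],
       [ 0.1,  0. ],
       [-0. ,  0. ],
       [ 0.2, -0.3]]))
home 0.7209020643071694 -0.335909508852384Traceback (most recent call last):
  File "<stdin>", line 11, in <module>
  File "fit.py", line 16, in fit
    s=least_squares(res,np.array(x0,float)[free],loss='soft_l1',x_scale=[.01]*len(free))
    return func(*args, **kwargs)
    result = trf(vector_fun.fun, vector_fun.jac, x0, f0, J0, lb, ub, ftol, xtol,
                 gtol, max_nfev, x_scale, loss_function, tr_solver,
                 tr_options.copy(), verbose, callback=callback_wrapped)
    return trf_no_bounds(
        fun, jac, x0, f0, J0, ftol, xtol, gtol, max_nfev, x_scale,
        loss_function, tr_solver, tr_options, verbose, callback=callback)
    J = jac(x)
    self._update_jac()
    ~~~~~~~~~~~~~~~~^^
    self.J = self.jac_wrapped(xp_copy(se
[... 655 characters left out ...]
  f = np.atleast_1d(self.fun(x, *self.args, **self.kwargs))
                      ~~~~~~~~^^^^^^^^^^^^^^^^^^^^^^^^^^^^^^
    return np.atleast_1d(self.fun(x))
                         ~~~~~~~~^^^
    return self.f(x, *self.args, **self.kwargs)
           ~~~~~~^^^^^^^^^^^^^^^^^^^^^^^^^^^^^^
  File "fit.py", line 14, in res
    if len(P): r.append((proj(n,P@R.T+t)-U).ravel())
                         ~~~~^^^^^^^^^^^
  File "h.py", line 8, in proj
    c=robot.get_calibration(n);K,R,t=cam(n)
                                     ~~~^^^
  File "h.py", line 4, in cam
    c=robot.get_calibration(n); f=240/np.tan(np.radians(c["vertical_fov"]/2))
ValueError: time passes only in moves, steps and waits
```

```bash
python3 - <<'E'
s=open('h.py').read()
s=s.replace("def cam(n):\n    c=robot.get_calibration(n)","""import functools
@functools.lru_cache(None)
def cal(n): return robot.get_calibration(n)
@functools.lru_cache(None)
def cam(n):
    c=cal(n)""").replace("    c=robot.get_calibration(n);K","    c=cal(n);K")
open('h.py','w').write(s)
f=open('f1.py').read().split('C=lambda')[0].replace('[.3,.35,.12,0]','[.48,.325,.11,.05]')
f+='''
for n in("top","scene"):
    print(n,fit([o for o in obs if o[0]==n],0.2094,[.48,.325,.1113,.053],[0,1,3]))
    print(n,fit([o for o in obs if o[0]==n],0.2094,[.48,.325,.1113,.053],[0,1,2,3])[0])
'''
open('f2.py','w').write(f)
E
python3 f2.py
cat > m.py <<'E'
from h import *
from scipy.spatial.transform import Rotation as Ro
H=.052
LAN=np.array([.4785,.3257,.1113]); LY=.0531; TL=.2094
RD=Ro.from_euler('ZY',[LY,TL]).as_matrix()
DEG=np.degrees
def lane(x,y,z): return LAN+RD@np.array([x,y,z])
def tlane(x,y,z): # tcp for pack underside centre at lane x,y,z
    return lane(x,y,z+H+.054),[180,DEG(TL),DEG(LY)]
E
python3 - <<'E'
from m import *
q0=robot.observe()["q"]
for nm,p,o in[("slim",[.4395,.0825,.30],[180,0,DEG(.18)]),("slimlo",[.4395,.0825,.106],[180,0,DEG(.18)]),("p2",[.5535,.0075,.106],[180,0,DEG(-.184)]),("p1",[.6705,.0475,.106],[180,0,.3]),("p1h",[.6705,.0475,.3],[180,0,.3]),
 ("lanehi",*tlane(0,-.041,.1)),("lanelo",*tlane(0,-.041,0)),("wlo",*tlane(0,.029,0)),("whi",*tlane(0,.029,.1)),
 ("fin",[.4347,-.3223,.087],[180,0,-5]),("finend",[.624,-.3315,.087],[180,0,-2.6])]:
    for f in(0,180):
        q=robot.ik(p,[o[0],o[1],o[2]] if not f else list(Ro.from_matrix(Ro.from_euler('xyz',o,degrees=True).as_matrix()@np.diag([-1,-1,1])).as_euler('xyz',degrees=True))); print(nm,f,None if q is None else np.round(q,0))
E
```

```text
lanes (array([0.47852759, 0.32570119, 0.1113428 , 0.05314171]), array([[-0.1,  0.2],
       [-0.1,  0.2],
       [-0.2,  0.1],
       [-0.1, -0.3],
       [-0.6, -1.3],
       [-0. , -0.7],
       [ 0.1, -0.6],
       [-0.4, -0.3],
       [ 0.4,  0.2],
       [ 0.2,  0.1],
       [-0.2,  0.2],
       [-0. , -0.2],
       [-0.3,  0.3]]))
top (array([0.47816102, 0.32552399, 0.1113    , 0.05393207]), array([[ 0.1, -0.5],
       [ 0.2, -0.4],
       [-0.3, -0.2],
       [ 0.4,  0.4],
       [ 0.2,  0.2],
       [-0.2,  0.3],
       [-0. , -0.1],
       [-0.4,  0.4]]))
top [0.47696127 0.3239024  0.11738097 0.05428511]
scene (array([0.4792662 , 0.32570385, 0.1113    , 0.0514642 ]), array([[ 0.2,  0.4],
       [ 0.1,  0.4],
       [ 0. ,  0.3],
       [ 0.1,  0. ],
       [-0.5, -1. ]]))
scene [0.48138093 0.32207932 0.11562937 0.05056284]
slim 0 [ -6. -21. -20.  91.   0. 163.]
slim 180 [ -6. -21. -20.  91.   0. -17.]
slimlo 0 [ -6. -18. -38.  70.   0. 163.]
slimlo 180 [ -6. -18. -38.  70.   0. -17.]
p2 0 [-13.   2. -20.  69.   0. 178.]
p2 180 [-13.   2. -20.  69.  -0.  -2.]
p1 0 [ -7.  22.   3.  71.   0. 173.]
p1 180 [-7. 22.  3. 71.  0. -7.]
p1h 0 [ -7.  19.  20.  91.   0. 173.]
p1h 180 [-7. 19. 20. 91.  0. -7.]
lanehi 0 [  15.   18.   20.  103.    3. -168.]
lanehi 180 [ 15.  18.  20. 103.   3.  12.]
lanelo 0 [  16.   15.    5.   92.    3. -168.]
lanelo 180 [16. 15.  5. 92.  3. 12.]
wlo 0 [  22.   20.   12.   93.    4. -162.]
wlo 180 [22. 20. 12. 93.  4. 18.]
whi 0 [  21.   24.   27.  104.    4. -162.]
whi 180 [ 21.  24.  27. 104.   4.  18.]
fin 0 [-50.   0. -23.  67.   0. 135.]
fin 180 [-50.   0. -23.  67.   0. -45.]
finend 0 [-39.  28.   9.  71.   0. 144.]
finend 180 [-39.  28.   9.  71.   0. -36.]
```

Candidates for the slim pack: olive at top px (259,314), pink at (307,350). The olive one fits: it has the black band, and pink is to be left alone. The enlarged crop c_top1 confirms this. The two wide packs are olive, at (275,217) and (292,265). The wide lane is the left one in the top view. I'll start with the slim pack.

```bash
cat >> m.py <<'E'
FL=np.diag([-1,-1,1])
def flip(o): return list(Ro.from_matrix(Ro.from_euler('xyz',o,degrees=True).as_matrix()@FL).as_euler('xyz',degrees=True))
def pick(x,y,yaw,opening):
    o=flip([180,0,DEG(yaw)]); z=H+.054
    robot.move_pose([x,y,z+.06+.045],o)
    if opening<.08: robot.set_gripper(opening)
    hit=robot.line_to([x,y,z],vel=.15,guard=15)
    robot.set_gripper(0.0)
    s=robot.observe(); print("hit",hit,"w",s["gripper_width"],"t",s["time"],s["tool_pos"])
    robot.line_to([x,y,.31],vel=.25)
def hover(y,z,x=0.):
    p,o=tlane(x,y,z); robot.move_pose(p,flip(o))
def setdown(y,x=0.,z0=.035,dy=0,vel=.05):
    hover(y+dy,z0,x) if z0 else None
    p,o=tlane(x,y+dy,-.012)
    hit=robot.line_to(p,vel=vel,guard=6)
    s=robot.observe(); u=RD.T@(s["tool_pos"]-LAN); print("hit",hit,"lane z",u[2]-H-.054,u,"F",s["ft_force"],"t",s["time"])
    return u[2]-H-.054
E
python3 - <<'E'
from m import *
pick(.4395,.0825,.18,.062)
hover(-.041,.045)
for n in("scene","top"): cv2.imwrite(f"pics/{n}1.png",robot.grab_frame(n))
s=robot.observe();print(s["tool_pos"],s["tcp_rot"],s["gripper_width"],s["time"],s["ft_force"])
E
```

```text
hit False w 0.039374553354760734 t 3.6917 [0.4403389  0.08254563 0.10728532]
[0.51211121 0.28543467 0.25956128] [-179.99764204  -11.94692811 -177.01049206] 0.03920224783491521 5.6333 [ 0.74944372  0.12270062 -3.18299885]
```

```bash
python3 - <<'E'
from m import *
for n,(x,y,wd,h,s) in(("scene",(330,60,200,180,4)),("top",(100,160,130,190,3))):
    im=cv2.imread(f"pics/{n}1.png")
    g=cv2.resize(im[y:y+h,x:x+wd],None,fx=s,fy=s,interpolation=cv2.INTER_CUBIC)
    def ln(P,c):
        q=(proj(n,P)+.5-[x,y])*s-.5
        cv2.polylines(g,[np.int32(np.round(q*16))],False,c,1,cv2.LINE_AA,4)
    for yy in(.067,-.009,-.015,-.067): ln([lane(-.08,yy,.022),lane(.27,yy,.022)],(255,0,0))
    # pack box at hover
    B=lambda zz:[lane(a,-.041+b,.045+zz) for a,b in((.045,.02),(.045,-.02),(-.045,-.02),(-.045,.02),(.045,.02))]
    ln(B(0),(0,0,255)); ln(B(.08),(0,255,255))
    cv2.imwrite(f"pics/o_{n}1.png",g)
E
```

```text
(no output)
```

View pics/o_scene1.png

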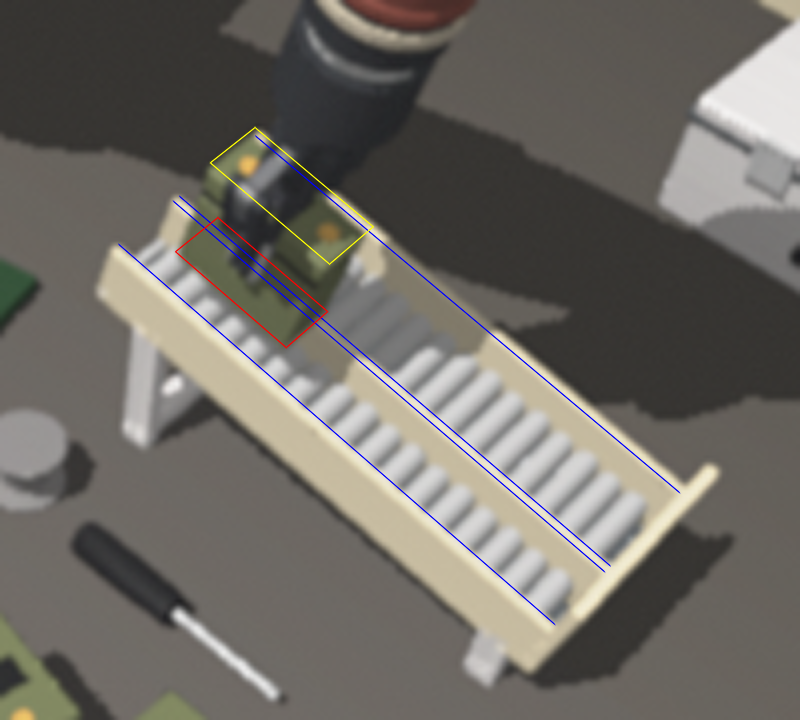

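View pics/o_top1.png

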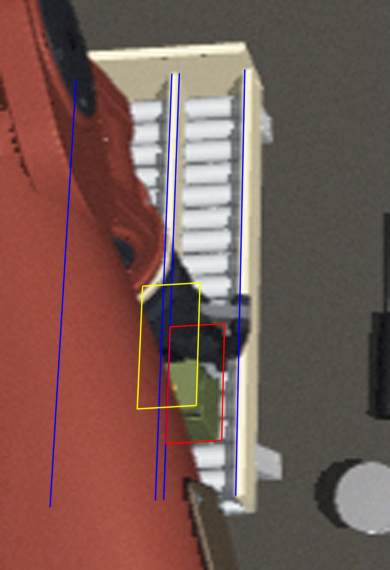

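Scene overlay: the held slim pack's lower corner, zoom (290,347), matches its predicted corner at (287,347). The lane lines sit on the walls. I'll set it down.

```bash
python3 - <<'E'
from m import *
z=setdown(-.041,z0=None)
if abs(z)<.012:
    robot.set_gripper(.062)
    robot.pause(.1)
    p,o=tlane(0,-.041,.1); robot.line_to(p,vel=.25)
s=robot.observe();print(s["tool_pos"],s["gripper_width"],s["time"],s["ft_force"])
cv2.imwrite("pics/scene2.png",robot.grab_frame("scene"))
E
```

```text
hit True lane z 0.003903920723999102 [ 1.08035172e-04 -4.08396831e-02  1.09903921e-01] F [1.81374204 1.94508967 5.90341361] t 6.4333
[0.52378234 0.28707569 0.31305809] 0.06201839567942625 7.425 [-0.15408624  1.02513767 -0.80376512]
```

View pics/scene2.png

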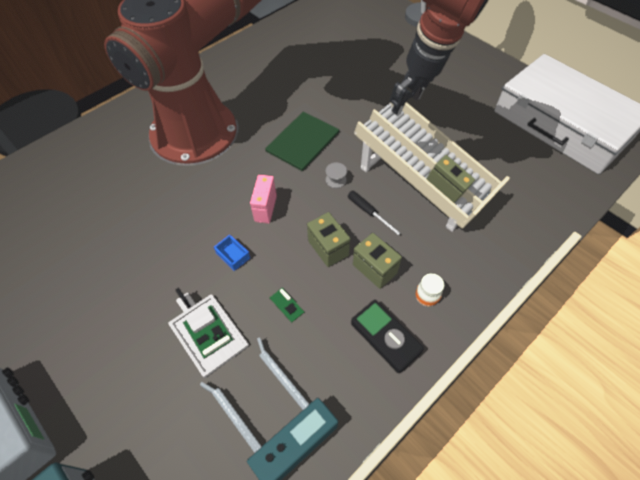

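The slim pack is rolling down the narrow lane, at (450,180). Next are the wide packs, starting with the one at (292,265) in the top view.

```bash
python3 - <<'E'
from m import *
robot.set_gripper(.085)
pick(.5535,.0075,-.184,.085)
hover(.029,.045)
cv2.imwrite("pics/scene3.png",robot.grab_frame("scene"))
s=robot.observe();print(s["gripper_width"],s["time"])
E
python3 -c "
import cv2
im=cv2.imread('pics/scene3.png')[60:240,330:530];cv2.imwrite('pics/o3.png',cv2.resize(im,None,fx=4,fy=4,interpolation=2))"
```

```text
hit False w 0.06121686831900279 t 10.175 [0.55447487 0.00759564 0.10757704]
0.06128118218575449 12.5333
```

View pics/o3.png

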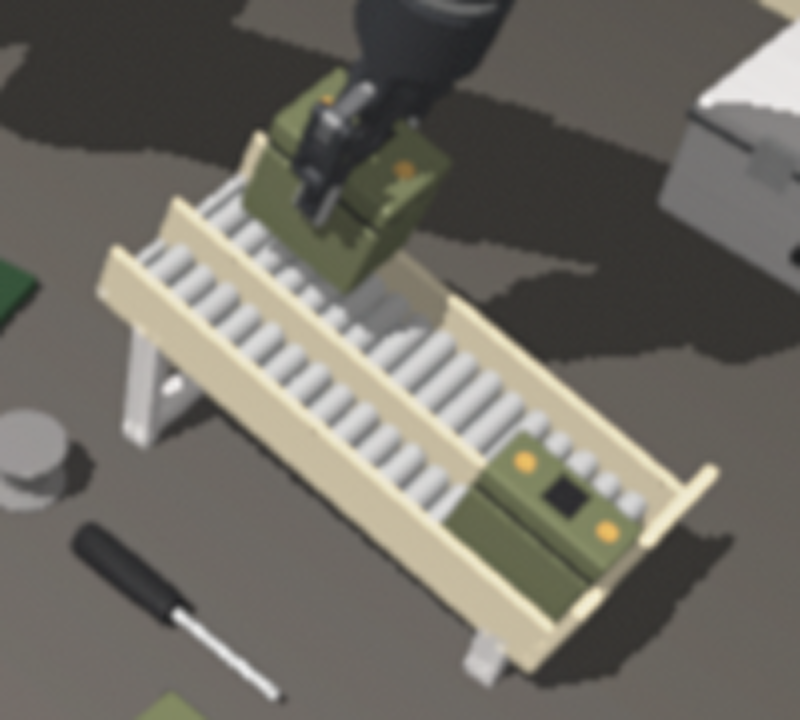

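The slim pack sits against its stop at crop (550,520), and the wide pack hovers above the wide lane at crop (345,180). I'll set it down, then do the second one.

```bash
python3 - <<'E'
from m import *
z=setdown(.029,z0=None)
if abs(z)<.012:
    robot.set_gripper(.085)
    p,o=tlane(0,.029,.1); robot.line_to(p,vel=.25)
    pick(.6705,.0475,.004,.085)
    hover(.029,.045)
    cv2.imwrite("pics/scene4.png",robot.grab_frame("scene"))
s=robot.observe();print(s["gripper_width"],s["time"])
E
python3 -c "
import cv2
im=cv2.imread('pics/scene4.png')[60:240,330:530];cv2.imwrite('pics/o4.png',cv2.resize(im,None,fx=4,fy=4,interpolation=2))"
```

```text
hit True lane z 0.004239683470127015 [0.00025305 0.02901262 0.11023968] F [2.32861689 0.44198313 4.29721839] t 13.3333
hit False w 0.0611291818679241 t 16.7917 [0.67137146 0.04772121 0.10773965]
0.061282859180188144 19.15
```

View pics/o4.png

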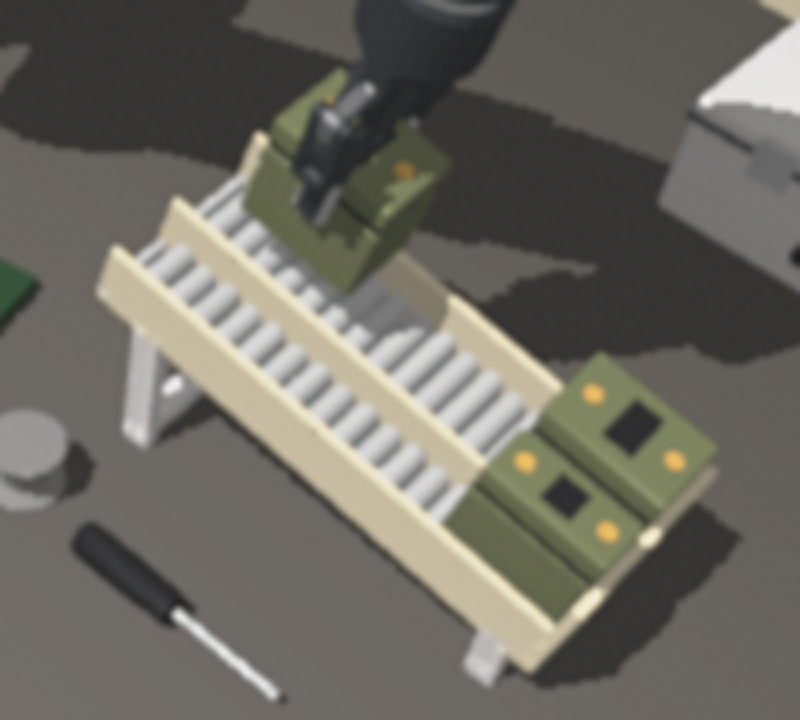

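```bash
python3 - <<'E'
from m import *
z=setdown(.029,z0=None)
if abs(z)<.012:
    robot.set_gripper(.085)
    p,o=tlane(0,.029,.1); robot.line_to(p,vel=.25)
    o=flip([180,0,DEG(-.087)])
    robot.move_pose([.436,-.3228,.18],o); robot.set_gripper(.05)
    print("hit",robot.line_to([.436,-.3228,.084],vel=.12,guard=10))
    cv2.imwrite("pics/scene5.png",robot.grab_frame("scene"))
    cv2.imwrite("pics/top5.png",robot.grab_frame("top"))
s=robot.observe();print(s["gripper_width"],s["time"],s["tool_pos"])
E
python3 -c "
import cv2
im=cv2.imread('pics/scene5.png')[240:400,120:320];cv2.imwrite('pics/o5.png',cv2.resize(im,None,fx=3,fy=3,interpolation=2))
im=cv2.imread('pics/scene5.png')[60:240,330:530];cv2.imwrite('pics/o5b.png',cv2.resize(im,None,fx=3,fy=3,interpolation=2))"
```

```text
hit True lane z 0.004387910875599338 [0.00021078 0.02900449 0.11038791] F [ 2.39815336 -0.54567697  5.62040858] t 19.95
hit False
0.05011517029727719 24.8167 [ 0.43645314 -0.32333477  0.08506966]
```

View pics/o5.png

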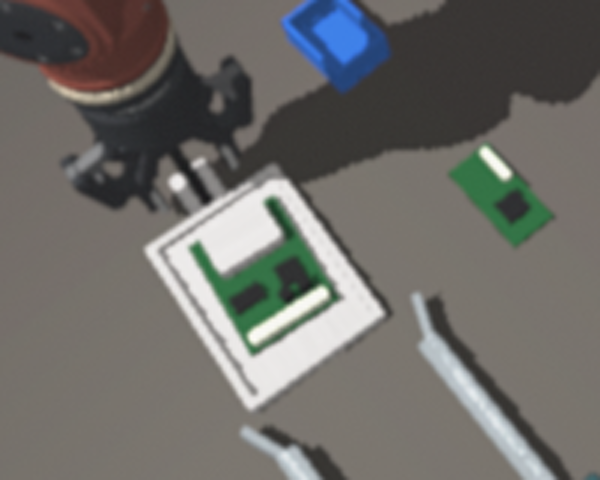

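View pics/o5b.png

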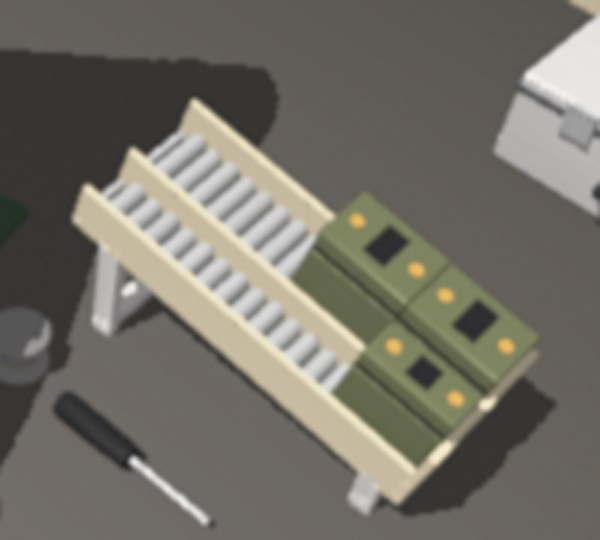

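All three packs are down: the wide ones at crop (470,320) and (385,245), the slim one at (425,375). The fin at crop (195,175) lies midway between the fingers. I'll close on it.

```bash
python3 - <<'E'
from m import *
from seg import quads,solve
robot.set_gripper(0)
a=robot.grab_frame("top"); cv2.imwrite("pics/top6.png",a)
s=robot.observe();print(s["gripper_width"],s["time"],s["tool_pos"],s["ft_force"])
q=quads(a,"white",(395,235,75,75));print([k.round(1).tolist() for k in q])
r=solve({"top":max(q,key=lambda k:len(k)==4)},.15,.11,.012,[.5313,-.3307,0,-.087]);print(r)
E
python3 -c "
import cv2
im=cv2.imread('pics/top6.png')[220:340,380:500];cv2.imwrite('pics/o6.png',cv2.resize(im,None,fx=4,fy=4,interpolation=2))"
```

```text
0.009310875349204934 25.3083 [ 0.43616111 -0.32310988  0.08442831] [-0.41976943 -1.23358003  3.13458625]
[[[419.3, 294.7], [420.7, 280.0], [459.7, 285.3], [429.1, 296.0]], [[456.5, 247.2], [455.1, 274.6], [407.9, 304.0], [411.1, 243.4]]]
(array([ 0.51207917, -0.31249013,  0.        , -0.58235531]), array([[  1.1, -34.1],
       [  0.8, -15.3],
       [ -0.3,  26. ],
       [-29.6,   2.4]]))
```

View pics/o6.png

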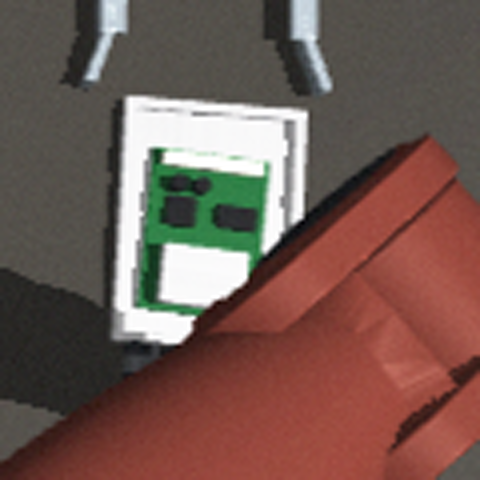

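```bash
cat > t.py <<'E'
from m import *
def R2(a): return np.array([[np.cos(a),-np.sin(a)],[np.sin(a),np.cos(a)]])
D=np.array([.56606,-.32893]); DY=-.045
d=R2(-.087).T@(np.array([.4362,-.3231])-[.5313,-.3307])
def tcp(x,y=0,z=.085):
    c=D+R2(DY)@np.array([x,y])+R2(DY)@d
    return [*c,z],flip([180,0,DEG(DY)])
def where():
    s=robot.observe(); c=s["tool_pos"][:2]-R2(DY)@d; u=R2(DY).T@(c-D)
    print("tray est",u.round(4),"F",s["ft_force"].round(1),"w",s["gripper_width"].round(4),"t",s["time"],"z",s["tool_pos"][2])
E
python3 - <<'E'
from t import *
print(d)
p,o=tcp(-.012); print(robot.line_to(p,vel=.04,rotation=o,guard=20)); where()
p,o=tcp(.06); print(robot.line_to(p,vel=.06,guard=20)); where()
for n in("scene","top"):cv2.imwrite(f"pics/{n}7.png",robot.grab_frame(n))
E
python3 -c "
import cv2
im=cv2.imread('pics/top7.png')[140:320,380:500];cv2.imwrite('pics/o7.png',cv2.resize(im,None,fx=3,fy=3,interpolation=2))
im=cv2.imread('pics/scene7.png')[270:480,150:360];cv2.imwrite('pics/o7b.png',cv2.resize(im,None,fx=2.8,fy=2.8,interpolation=2))"
```

```text
[-0.09540069 -0.00069201]
FalseTraceback (most recent call last):
  File "<stdin>", line 3, in <module>
  File "t.py", line 10, in where
    print("tray est",u.round(4),"F",s["ft_force"].round(1),"w",s["gripper_width"].round(4),"t",s["time"],"z",s["tool_pos"][2])
                                                               ^^^^^^^^^^^^^^^^^^^^^^^^
AttributeError: 'float' object has no attribute 'round'
[ WARN:0@0.026] global loadsave.cpp:275 findDecoder imread_('pics/top7.png'): can't open/read file: check file path/integrity
Traceback (most recent call last):
TypeError: 'NoneType' object is not subscriptable
```

```bash
sed -i 's/s\["gripper_width"\].round(4)/s["gripper_width"]/' t.py
python3 - <<'E'
from t import *
where()
p,o=tcp(.06); print(robot.line_to(p,vel=.06,guard=20)); where()
for n in("scene","top"):cv2.imwrite(f"pics/{n}7.png",robot.grab_frame(n))
E
python3 -c "
import cv2
im=cv2.imread('pics/top7.png')[140:320,380:500];cv2.imwrite('pics/o7.png',cv2.resize(im,None,fx=3,fy=3,interpolation=2))
im=cv2.imread('pics/scene7.png')[270:480,150:360];cv2.imwrite('pics/o7b.png',cv2.resize(im,None,fx=2.8,fy=2.8,interpolation=2))"
```

```text
tray est [-0.012   0.0003] F [ 0.5  0.2 -2.5] w 0.009523583860194055 t 26.0333 z 0.08466472398705778
False
tray est [0.0598 0.    ] F [ 0.3  0.6 -4.7] w 0.009054463803548247 t 27.3833 z 0.0849741738924491
```

View pics/o7.png

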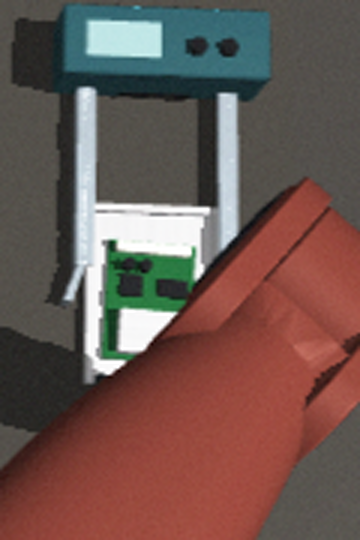

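View pics/o7b.png

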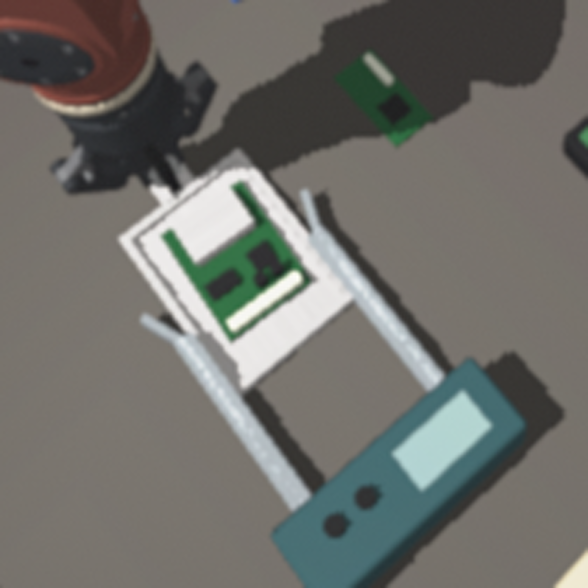

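The tray is straight in the channels. In the top crop its front edge is at y≈208, between the lips, and the sideways force is negligible. I'll push it to the end stop.

```bash
python3 - <<'E'
from t import *
p,o=tcp(.145); print(robot.line_to(p,vel=.06,guard=20)); where()
p,o=tcp(.163); print(robot.line_to(p,vel=.02,guard=14)); where()
for n in("scene","top"):cv2.imwrite(f"pics/{n}8.png",robot.grab_frame(n))
E
python3 -c "
import cv2
im=cv2.imread('pics/scene8.png')[270:480,150:360];cv2.imwrite('pics/o8b.png',cv2.resize(im,None,fx=2.8,fy=2.8,interpolation=2))"
```

```text
False
tray est [0.1449 0.    ] F [-0.2  0.3 -4. ] w 0.008948574607333476 t 29.05 z 0.08503937764963383
True
tray est [ 0.1553 -0.    ] F [-1.5 -1.   3.9] w 0.009575517805363504 t 29.65 z 0.08451445047349516
```

View pics/o8b.png

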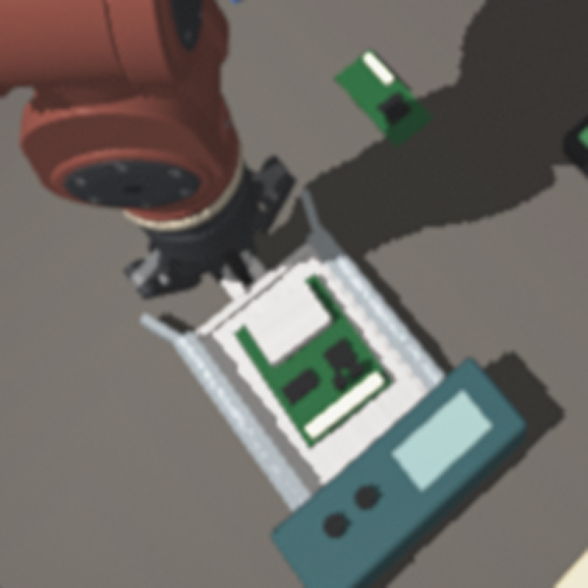

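The tray met the stop at an estimated x of 0.155. I'll release it, retreat and check.

```bash
python3 - <<'E'
from t import *
robot.set_gripper(.04)
p=robot.observe()["tool_pos"]; robot.line_to([p[0],p[1],.2],vel=.15)
robot.move_pose([.45,-.12,.35],flip([180,0,0])) if robot.ik([.45,-.12,.35],flip([180,0,0])) is not None else None
robot.goto_joints([61.0,5.96,5.575,89.6,0,0])
for n in("scene","top"):cv2.imwrite(f"pics/{n}9.png",robot.grab_frame(n))
print(robot.observe()["time"])
E
```

```text
35.025
```

View pics/scene9.png

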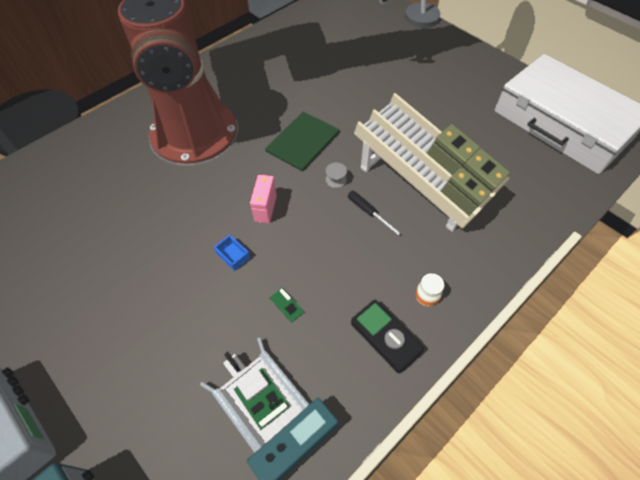

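View pics/top9.png

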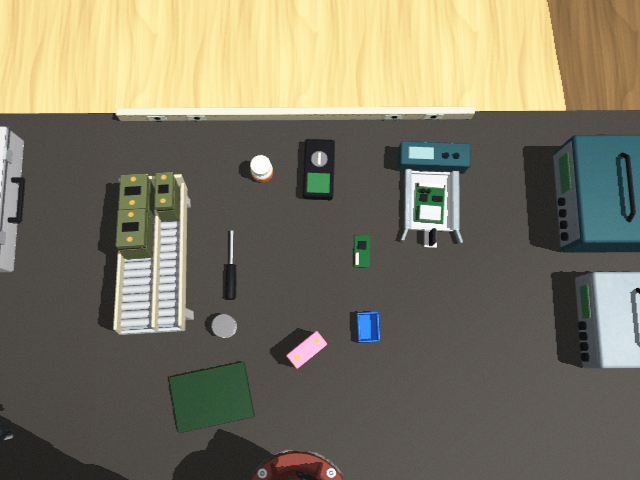

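```bash
python3 - <<'E'
from t import *
def ov(n,x,y,wd,h,s,f):
    im=cv2.imread(f"pics/{n}9.png"); g=cv2.resize(im[y:y+h,x:x+wd],None,fx=s,fy=s,interpolation=cv2.INTER_CUBIC)
    def ln(P): cv2.polylines(g,[np.int32(np.round(((proj(n,P)+.5-[x,y])*s-.5)*16))],True,(0,0,255),1,cv2.LINE_AA,4)
    for cx,cy,wy in((.225,.029,.031),(.135,.029,.031),(.225,-.041,.02)):
        ln([lane(cx+a*.045,cy+b*wy,.08) for a,b in((1,1),(1,-1),(-1,-1),(-1,1))])
    ln([[*(D+R2(DY)@np.array([.155+a*.075,b*.055])),.012] for a,b in((1,1),(1,-1),(-1,-1),(-1,1))])
    return g
a=ov("top",105,160,95,110,4,0);b=ov("top",390,140,85,110,4,0); cv2.imwrite("pics/f1.png",np.hstack([a,b]))
cv2.imwrite("pics/f2.png",ov("scene",415,110,110,120,5,0))
E
```

```text
(no output)
```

View pics/f1.png

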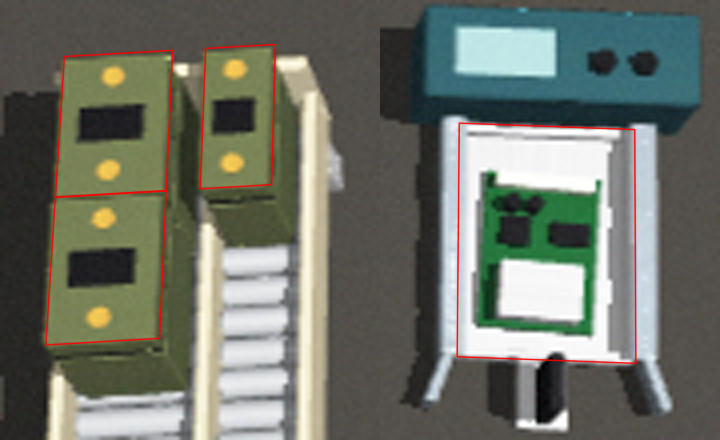

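View pics/f2.png

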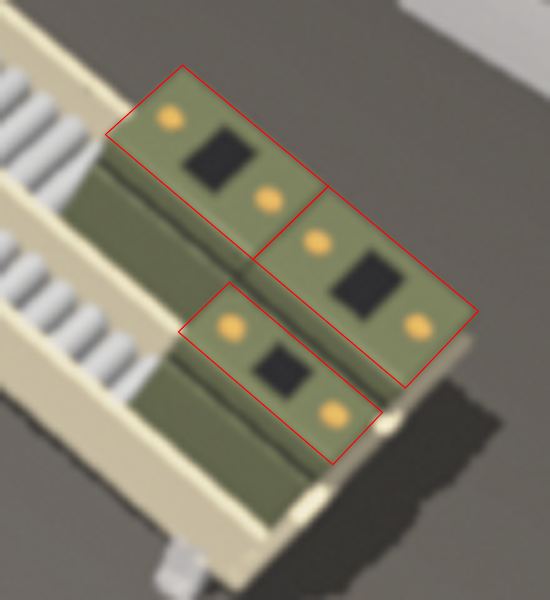

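The pack tops fit their target outlines in both views. The tray's rear edge lies on the home line, with the board inside. I'm handing the job in.

```bash
python3 -c "
from plant import robot
robot.pause(.3); print(robot.job_done())"
```

```text
the job is handed in; nothing more can be done
None
```

The job is handed in at about 35 s of the 72 s allowed. All three packs are at their stops and the tray is home in the dock; `job_done()` gave no verdict.

- **Packs:** I set the slim pack in the narrow lane first, then the two wide ones in the wide lane. Each touched the rollers before I let go, and each rolled down by itself.
- **Tray:** I gripped it by the fin, lined it up and slid it in until it met the end stop, at an estimated dock x of 0.155 m. The board stayed inside.
- **Last checks:** In both views the pack tops lie on their target outlines. In the top view the tray's rear edge lies on the home line. The other things on the bench look unmoved, and the arm is clear of everything.
- **Disagreements:**
  - The two cameras differed by about 3–5 mm on where things were. I averaged them for the packs and worked from the tray's position relative to the dock.
  - The packs touched down about 4 mm above the fitted roller height, which fits the roughly 5 mm uncertainty in that height.

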